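# Assemble the second filter holder on the vacuum manifold

## Robot

A 7-joint arm with a two-finger parallel gripper is mounted at the origin on a cart in front of the work surface, level with it; the furniture and walls round the work are solid. World frame = base frame: x ahead of the robot, y to its left, z up, the work surface at z = 0. Lengths are in m, angles in rad, forces in N, time in s.
With the tool pointing down it reaches from about 0.35 to 0.9 m from the base axis. Payload 19.9 kg.
Tool frame: the origin (TCP) lies between the finger pads; the fingertips stand 19 mm ahead of it and the grasp point (between the pads) is the TCP; z points along the fingers, y is the direction in which the jaws open and shut (so a half turn about z gives the same grasp; the last joint's range is limited). The gripper opens to 94 mm and grips with 3 to 60 N. Pads are 16 mm wide; open, the fingers measure 119 mm over their backs; the gripper's body (75 mm by 177 mm) begins 78 mm behind the grasp point.
Start: joints at [1.181, 0.417, -0.01, 1.614, 0.005, 1.111, -0.053], TCP at [0.213, -0.588, 0.224] pointing down, gripper open.
Joint ranges: [-2.81, 2.81], [-0.39, 2.02], [-1.27, 1.25], [0.06, 2.57], [-1.19, 4.33], [0.19, 2], [-2.82, 2.82]. Speed limits (rad/s): [1.89, 1.89, 2.39, 2.39, 3.01, 3.01, 3.01].

## Interface

Orientations are given as a 3x3 rotation matrix whose columns are the frame's x, y, z axes.
In Python, from rig import robot gives the robot as it stands. Calls block until the motion is done:
- robot.move_ptp(position, orientation): joint-space move of the TCP to a pose.
- robot.move_linear(position, velocity=0.15, frame=None, threshold=None): straight line of the TCP; frame=None keeps the orientation; velocity is the mean speed in m/s. With threshold (N) it stops when the force on the tool has changed by that much, and returns True; else False.
- robot.goto_joints(angles): joint-space move.
- robot.gripper_to(opening): finger opening in m; the grip force is fixed at half the most; returns when the fingers have stopped.
- robot.pause(seconds).
- robot.ik(position, orientation): joint angles nearest the present ones, or None.
- robot.get_state(): the state.
- robot.grab_frame(name): name is "scene" or "top" or "wrist"; returns the picture (384x512x3 uint8, red, green, blue); there is no depth.
- robot.camera_info(name): a dict with "fx", "fy", "cx", "cy" (pixels), "dist" ([k1, k2, p1, p2, k3] as OpenCV has them; the pictures are not rectified), "rvec" (rotation vector, rad) and "tvec" (3), from world to camera coordinates, as OpenCV has them. Camera axes: x right, y down, z forward; pixel columns grow to the right and rows downward; lengths in m; the calibration is good to about 2 mm. A picture is of the moment at which its call begins: read the wrist's pose just before it. camera_info takes no time and is no camera call; for the wrist camera it gives the pose at the moment of the call.
A pose or a line that the arm cannot do raises robot.PlanningError and nothing moves.
- robot.sign_off(): hands the job in, once; it reports no verdict.
The state is a dict: "time": time; "qpos": joint angles; "joint_vel": joint speeds; "effort": joint torques, N m; "ee_pos": TCP position; "tool_rot": TCP orientation; "force": force on the tool from outside, world axes, zero at the start; "moment": the same for the moment, N m; "opening": finger opening in m.
Only numpy, scipy, OpenCV 4.12 (cv2) and the standard library are available. Lean on these libraries where they do the work, as an engineer would, in place of code of your own. Each camera call takes 0.05 s, during which the arm holds its last target.

## Task

Put together the filter holder on the manifold's empty station, like the finished one beside it: set the steel barrel, wide flange down, over the raised support disc so that its flange lies fully flush on the station's flange, and close the barrel with its lid, fully home on the barrel's top shoulder. Lower both on gently, without dropping them, let go, and leave the other things on the bench where they stand.

Things in the scene. Friction and masses are not known exactly. Their poses are not given: they have to be found in the camera images.
- barrel_mid (a point): Centre, half-way up the axis, of the loose open steel barrel standing on the bench; 85 mm tall, bore 42. From its underside: foot flange dia. 70, to 12 mm, with a recess below, dia. 52, 9.5 deep; plain body dia. 58 (grip here) to the flat shoulder at 77; chamfered centring lip dia. 48 to 85. Underside 42.5 mm below this point, shoulder 34.5 above. z is its axis, up. About 0.3 kg.
- lid_mid (a point): Centre, half-way up the axis, of the loose steel lid, 50 mm tall, lying face down on the bench. From its underside: disc dia. 64, to 14 mm, with a recess below, dia. 52, 9.5 deep, that fits over the barrel's lip; then an upright black knob dia. 24 (grip here; 27 at its 2 mm root) to 50. Underside 25 mm below this point, knob top 25 above. z is its axis, up. About 0.14 kg.
- seat (a point): Centre of the flange face of the manifold's empty station, where the barrel's flange has to lie: dia. 72 mm, black seal ring in it, about 88 mm above the worktop. From this face rises the centring spigot, a perforated support disc dia. 48, 8 mm high with a 3 mm chamfer. z is up, y along the manifold. Fixed.
- finished_holder: The manifold's other station, its barrel and lid already on; fixed, stays as it is. Point on its axis, 46 mm above the worktop. It is 150 mm from the empty station, dia. 72 mm, its knob ends 215 mm above the worktop. The manifold is a steel pipe under both stations, about 60 mm longer at either end, with a hose nozzle. Blue stopcock levers below the flanges face the robot.
- beaker: Bystander: empty glass beaker, 71 mm wide and 92 mm tall, standing on the right. Origin at the centre of its underside. Leave it alone.
- petri_dish: Bystander: closed dish, 60 mm wide and 13 mm high, lying on the right. Origin at the centre of its underside. Leave it alone.
- pot: Bystander: white pot with a red screw lid, 68 mm wide and 63 mm tall, standing apart on the right (others like it stand at the back). Origin at the centre of its underside. Leave it alone.
Mind the look-alikes: they are no part of the job. What is shaped like the part that bears lid_mid but blue is not meant.

How it is judged:
On the way:
1. the barrel's flange lies flush on the empty station's flange (horizontal distance between barrel_mid and seat below 0.005 m and z of barrel_mid in the frame of seat between 0.039 and 0.0455 m and angle between barrel_mid's own z axis and vertical below 0.035 rad), for 0.2 s.
At the end, for the whole second after the job is handed in: The barrel stands on the empty station, upright within 2 degrees, centred within 5 mm, its flange flush within 3 mm; the lid lies on the barrel, level within 3 degrees, centred within 6 mm, its face home on the shoulder within 2.5 mm; both are at rest and let go (all of step 1 and horizontal distance between lid_mid and barrel_mid below 0.006 m and z of lid_mid in the frame of barrel_mid between 0.056 and 0.0625 m and angle between lid_mid's own z axis and vertical below 0.05 rad and linear speed of each of barrel, lid below 0.02 m/s); the robot touches nothing.
It fails at once if the barrel was dropped onto the station (from more than about 15 mm) (horizontal distance between barrel_mid and seat below 0.02 m and z of barrel_mid in the frame of seat below 0.065 m and linear speed of barrel above 0.5 m/s).
It fails at once if the lid was dropped onto the barrel (from more than about 15 mm) (horizontal distance between lid_mid and barrel_mid below 0.02 m and z of lid_mid in the frame of barrel_mid below 0.083 m and linear speed of lid above 0.5 m/s).
It fails at once if a bystander was pushed away or knocked over (distance of any of pot, beaker, petri_dish from where it was at the start of the episode above 0.03 m).
It also fails if it takes over 64 s, if anything falls off the work surface, if the arm or the gripper's body presses on something with over 40 N, if the wrist force passes 120 N, or if a joint passes its speed limit or range.

## Working session

There is one attempt and no reset: what is moved stays moved. The work goes in short steps, each a Python script; the robot and the scene stay as the last script left them, time stands still between calls to the robot, and variables do not carry over. Pictures are saved under pics/ and viewed, and the job is handed in when it is done.

```bash
ls; mkdir -p pics; python3 - <<'E'
from rig import robot
import cv2
for n in ("scene","top","wrist"):
    im=robot.grab_frame(n); cv2.imwrite(f"pics/{n}0.png",im[:,:,::-1])
    c=robot.camera_info(n); print(n,c)
s=robot.get_state();print(s['time'],s['ee_pos'],s['tool_rot'],s['opening'])
E
```

```text
pics
scene {'fx': 461.0926684084933, 'fy': 461.0926684084933, 'cx': 250.93304588218245, 'cy': 188.8357712704364, 'dist': array([-0.01953247,  0.        ,  0.        ,  0.        ,  0.        ]), 'rvec': array([ 0.86462676, -2.50237279,  1.14109771]), 'tvec': array([0.43611709, 0.21694396, 1.73635248])}
top {'fx': 401.2968830023112, 'fy': 401.2968830023112, 'cx': 256.10754285680935, 'cy': 190.31157080320926, 'dist': array([0.03637, 0.     , 0.     , 0.     , 0.     ]), 'rvec': array([ 2.08141063, -2.14021419,  0.18556122]), 'tvec': array([0.11374115, 0.50100752, 1.27359082])}
wrist {'fx': 301.6421698723326, 'fy': 301.6421698723326, 'cx': 253.0680968145334, 'cy': 186.64658835494882, 'dist': array([-0.0130596,  0.       ,  0.       ,  0.       ,  0.       ]), 'rvec': array([-2.40459426,  1.68451573,  0.2071411 ]), 'tvec': array([-0.62535973, -0.02544509,  0.39072451])}
0.15 [ 0.21295577 -0.58732731  0.22398167] [[ 9.40104979e-01  3.40884848e-01 -3.86429608e-04]
 [ 3.40885058e-01 -9.40104613e-01  8.32535897e-04]
 [-7.94853840e-05 -9.14399221e-04 -9.99999579e-01]] 0.0941349381205246
```

View pics/scene0.png

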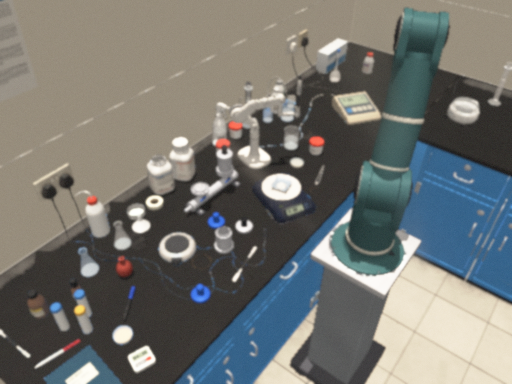

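View pics/top0.png

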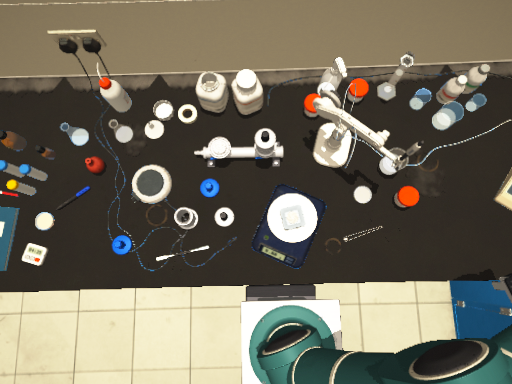

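View pics/wrist0.png

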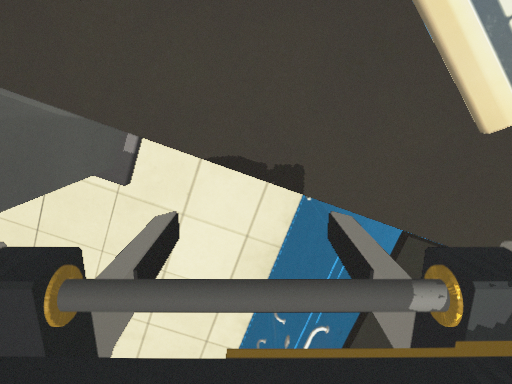

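The top view shows the barrel near (185,217), the steel lid near (224,216), blue look-alikes at (209,187) and (121,244), and the manifold with its empty station at about (219,150) and the finished holder at about (264,142). I'll get rough positions from this.

```bash
cat > h.py <<'E'
import numpy as np, cv2
from rig import robot
def ray(c,uv):
    K=np.array([[c['fx'],0,c['cx']],[0,c['fy'],c['cy']],[0,0,1]])
    p=cv2.undistortPoints(np.array([[uv]],float),K,c['dist'])[0,0]
    R=cv2.Rodrigues(c['rvec'])[0]; o=-R.T@c['tvec']; d=R.T@np.array([p[0],p[1],1]); return o,d/np.linalg.norm(d)
def onz(c,uv,z):
    o,d=ray(c,uv); return o+d*(z-o[2])/d[2]
def proj(c,P):
    K=np.array([[c['fx'],0,c['cx']],[0,c['fy'],c['cy']],[0,0,1]])
    return cv2.projectPoints(np.array(P,float).reshape(-1,3),c['rvec'],c['tvec'],K,c['dist'])[0][:,0]
def tri(rs):
    A=np.zeros((3,3));b=np.zeros(3)
    for o,d in rs:
        M=np.eye(3)-np.outer(d,d);A+=M;b+=M@o
    P=np.linalg.solve(A,b); return P,[np.linalg.norm((np.eye(3)-np.outer(d,d))@(P-o)) for o,d in rs]
def rot(yaw): # tool down, tool y axis at angle yaw
    y=np.array([np.cos(yaw),np.sin(yaw),0]);z=np.array([0,0,-1.]);return np.stack([np.cross(y,z),y,z],1)
def circ(c,ctr,r,n=48):
    t=np.linspace(0,2*np.pi,n);return proj(c,np.stack([ctr[0]+r*np.cos(t),ctr[1]+r*np.sin(t),np.full(n,ctr[2])],1))
def draw(im,c,ctr,r,col=(0,0,255),s=1,off=(0,0)):
    p=(circ(c,ctr,r)-np.array(off)+.5)*s-.5
    cv2.polylines(im,[np.round(p*8).astype(int)],True,col,1,cv2.LINE_AA,3)
E
python3 - <<'E'
from h import *
c=robot.camera_info('top')
for n,uv,z in [('barrel',(186,217),.085),('lid',(224,216),.02),('empty',(219,149),.09),('fin',(265,140),.215),('blue',(209,187),.02)]:
    print(n,onz(c,uv,z))
im=cv2.imread('pics/top0.png'); cv2.imwrite('pics/topc.png',cv2.resize(im[115:265,150:350],None,fx=4,fy=4,interpolation=cv2.INTER_CUBIC))
im=cv2.imread('pics/scene0.png'); cv2.imwrite('pics/scenec.png',cv2.resize(im[130:280,140:340],None,fx=4,fy=4,interpolation=cv2.INTER_CUBIC))
w=robot.camera_info('wrist');R=cv2.Rodrigues(w['rvec'])[0];o=-R.T@w['tvec'];s=robot.get_state()
print(s['tool_rot'].T@(o-s['ee_pos']), R@s['tool_rot'])
E
```

```text
barrel [0.41741183 0.32398183 0.085     ]
lid [0.42575941 0.20959214 0.02      ]
empty [0.63720292 0.21673312 0.09      ]
fin [0.62181514 0.06694488 0.215     ]
blue [0.52607531 0.25943191 0.02      ]
[ 0.06977129  0.00084237 -0.16070492] [[ 6.28891838e-04  9.99999788e-01  1.66299837e-04]
 [-9.70599684e-01  6.50430500e-04 -2.40698630e-01]
 [-2.40698687e-01 -1.00371651e-05  9.70599888e-01]]
```

View pics/topc.png

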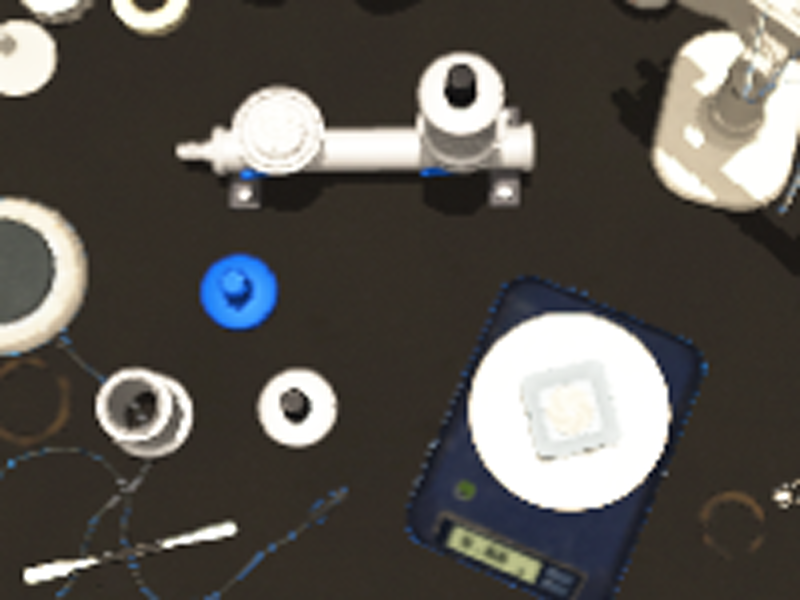

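View pics/scenec.png

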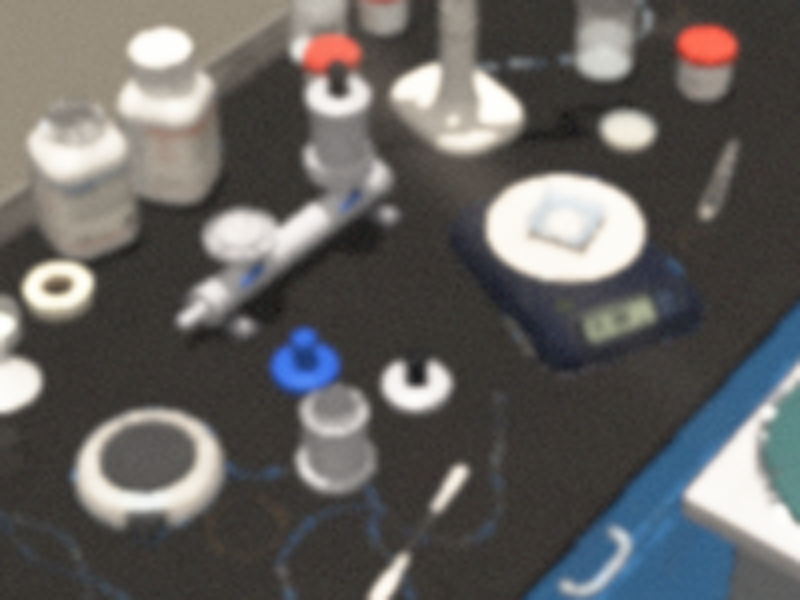

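```bash
python3 - <<'E'
from h import *
print(robot.get_state()['time'])
for p in [(.36,.27,.3),(.5,.22,.3),(.56,.2,.3),(.417,.324,.05),(.637,.217,.14),(.637,.217,.3),(.637,.217,.2),(.426,.21,.04)]:
    for y in (-90,-50,0,45,90,135,180):
        q=robot.ik(np.array(p),rot(np.radians(y))); print(p,y,None if q is None else np.round(q,2))
E
```

```text
0.15
(0.36, 0.27, 0.3) -90 [-0.88  0.02  0.17  1.93 -0.    1.19 -2.28]
(0.36, 0.27, 0.3) -50 [ 0.48  0.14 -1.27  1.9   0.15  1.2  -1.72]
(0.36, 0.27, 0.3) 0 [ 0.17  0.08 -0.92  1.9   0.06  1.19 -0.77]
(0.36, 0.27, 0.3) 45 [ 0.17  0.08 -0.92  1.9   0.06  1.19  0.02]
(0.36, 0.27, 0.3) 90 [ 0.17  0.08 -0.92  1.9   0.06  1.19  0.8 ]
(0.36, 0.27, 0.3) 135 [ 0.34  0.1  -1.1   1.9   0.1   1.2   1.56]
(0.36, 0.27, 0.3) 180 [ 0.34  0.1  -1.1   1.9   0.1   1.2   2.35]
(0.5, 0.22, 0.3) -90 [ 0.34  0.36 -1.02  1.69  0.32  1.27 -2.32]
(0.5, 0.22, 0.3) -50 [ 0.37  0.37 -1.06  1.69  0.34  1.28 -1.64]
(0.5, 0.22, 0.3) 0 [ 0.42  0.41 -1.15  1.69  0.39  1.29 -0.81]
(0.5, 0.22, 0.3) 45 [ 0.45  0.44 -1.2   1.69  0.42  1.31 -0.05]
(0.5, 0.22, 0.3) 90 [ 0.44  0.44 -1.2   1.69  0.42  1.31  0.74]
(0.5, 0.22, 0.3) 135 [ 0.38  0.38 -1.08  1.69  0.35  1.28  1.58]
(0.5, 0.22, 0.3) 180 [ 0.38  0.38 -1.08  1.69  0.35  1.28  2.37]
(0.56, 0.2, 0.3) -90 [ 0.31  0.45 -0.96  1.58  0.38  1.31 -2.27]
(0.56, 0.2, 0.3) -50 [ 0.36  0.49 -1.04  1.57  0.43  1.33 -1.61]
(0.56, 0.2, 0.3) 0 [ 0.37  0.49 -1.06  1.57  0.44  1.33 
[... 1938 characters left out ...]
  1.48  0.63  1.27 -0.03]
(0.637, 0.217, 0.2) 90 [ 0.27  0.75 -1.04  1.48  0.66  1.29  0.74]
(0.637, 0.217, 0.2) 135 [ 0.29  0.78 -1.09  1.48  0.7   1.31  1.5 ]
(0.637, 0.217, 0.2) 180 [ 0.29  0.78 -1.09  1.48  0.7   1.31  2.28]
(0.426, 0.21, 0.04) -90 [ 0.06  0.54 -0.71  2.09  0.54  0.7  -2.57]
(0.426, 0.21, 0.04) -50 [ 0.03  0.52 -0.66  2.1   0.51  0.68 -1.84]
(0.426, 0.21, 0.04) 0 [ 0.23  0.63 -0.92  2.09  0.72  0.78 -1.15]
(0.426, 0.21, 0.04) 45 [ 0.22  0.62 -0.91  2.09  0.72  0.78 -0.36]
(0.426, 0.21, 0.04) 90 [ 0.23  0.63 -0.92  2.09  0.73  0.78  0.42]
(0.426, 0.21, 0.04) 135 [ 0.34  0.73 -1.09  2.09  0.87  0.88  1.09]
(0.426, 0.21, 0.04) 180 [ 0.34  0.73 -1.09  2.09  0.87  0.88  1.87]
```

```bash
python3 - <<'E'
from h import *
robot.move_linear([.213,-.50,.40],velocity=.3)
robot.move_ptp([.40,-.15,.42],rot(-.4))
robot.move_ptp([.44,.13,.34],rot(0))
def shot(k):
    c=robot.camera_info('wrist'); im=robot.grab_frame('wrist'); np.save(f'pics/{k}.npy',c,allow_pickle=True)
    cv2.imwrite(f'pics/{k}.png',im[:,:,::-1]); s=robot.get_state(); print(k,s['time'],s['ee_pos'])
shot('w1')
robot.move_linear([.58,.17,.34],velocity=.25); shot('w2')
E
```

```text
w1 3.6083 [0.44053956 0.12847137 0.3401954 ]
w2 4.3917 [0.57925566 0.16953603 0.34032389]
```

View pics/w1.png

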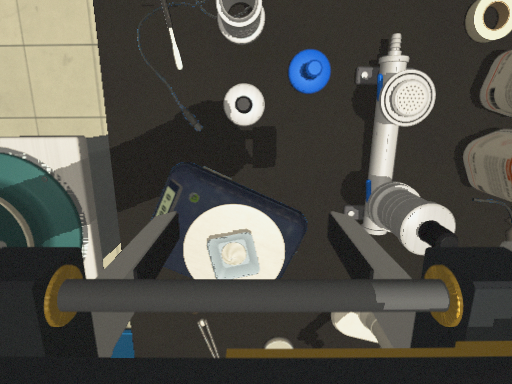

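View pics/w2.png

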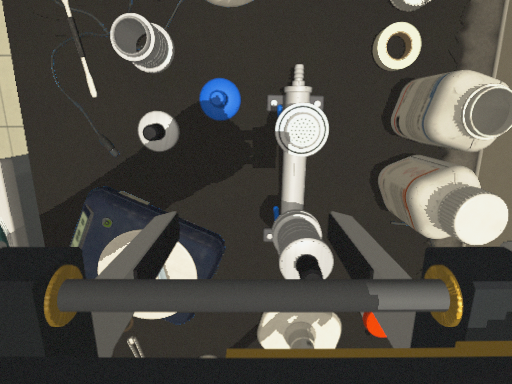

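w1 and w2 show the empty station at (407,97) in w1 and (302,130) in w2, the steel lid disc at (244,104) and (158,131), and the barrel at (133,33) in w2 (cut off in w1). I'll take one more view nearer the barrel, then zoom in.

```bash
cat >> h.py <<'E'
def shot(k):
    c=robot.camera_info('wrist'); im=robot.grab_frame('wrist'); np.save(f'pics/{k}.npy',c,allow_pickle=True)
    cv2.imwrite(f'pics/{k}.png',im[:,:,::-1]); s=robot.get_state(); print(k,s['time'],s['ee_pos'])
def load(k): return cv2.imread(f'pics/{k}.png'),np.load(f'pics/{k}.npy',allow_pickle=True).item()
E
python3 - <<'E'
from h import *
robot.move_linear([.47,.24,.34],velocity=.25); shot('w3')
P={'barrel':(.4174,.324,.05),'lid':(.4257,.2096,.02),'seat':(.637,.217,.09)}
for n,p in P.items():
    row=[]
    for k in ('w1','w2','w3'):
        im,c=load(k); u=proj(c,p)[0]; print(n,k,u.round())
        x,y=np.clip(u-40,0,[512-80,384-80]).astype(int)
        row.append(cv2.resize(im[y:y+80,x:x+80],None,fx=3.3,fy=3.3,interpolation=cv2.INTER_CUBIC)); print(x,y)
    cv2.imwrite(f'pics/z_{n}.png',np.hstack(row))
im=np.vstack([cv2.resize(cv2.imread(f'pics/z_{n}.png'),(600,200)) for n in P]);cv2.imwrite('pics/zall.png',im)
E
```

```text
w3 5.1167 [0.47047325 0.2390393  0.34014885]
barrel w1 [235.  16.]
195 0
barrel w2 [136.  49.]
96 8
barrel w3 [216. 100.]
175 60
lid w1 [243. 104.]
202 63
lid w2 [155. 131.]
115 90
lid w3 [225. 174.]
185 134
seat w1 [402.  96.]
362 56
seat w2 [296. 128.]
255 88
seat w3 [372. 179.]
331 138
```

View pics/zall.png

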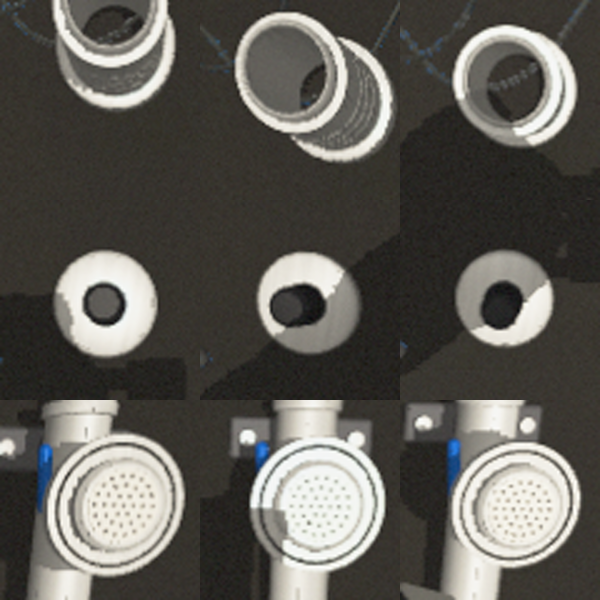

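View pics/w3.png

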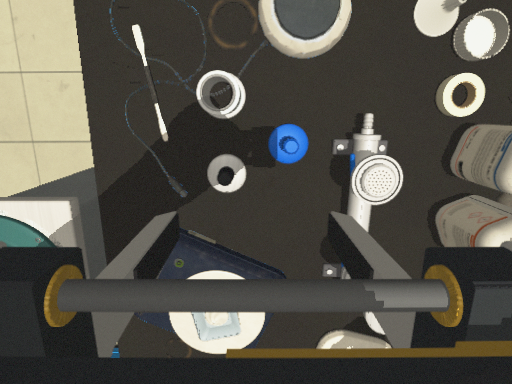

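```bash
cat > fit.py <<'E'
from h import *
from scipy.optimize import minimize
def edge(ims,P,r,n=90,w=1.6):
    sc=[]
    t=np.linspace(0,2*np.pi,n,endpoint=False)
    for g,c in ims:
        def ring(rr): return proj(c,np.stack([P[0]+rr*np.cos(t),P[1]+rr*np.sin(t),np.full(n,P[2])],1)).astype(np.float32)
        u=ring(r); d=ring(r+.001)-u; d/=np.linalg.norm(d,axis=1)[:,None]
        a=u-w*d; b=u+w*d
        ok=(u.min(1)>3)&(u[:,0]<508)&(u[:,1]<380)
        A=cv2.remap(g,a[:,0],a[:,1],cv2.INTER_LINEAR); B=cv2.remap(g,b[:,0],b[:,1],cv2.INTER_LINEAR)
        v=np.clip(A-B,-20,60).ravel()[ok]
        sc.append(v.mean())
    return np.mean(sc)
def fit(ims,P0,r,fixz=False):
    ims=[(cv2.GaussianBlur(cv2.cvtColor(i,cv2.COLOR_BGR2GRAY).astype(np.float32),(0,0),.7),c) for i,c in ims]
    best=None
    for dx in (-.006,0,.006):
        for dy in (-.006,0,.006):
            for dz in ((0,) if fixz else (-.008,0,.008)):
                f=(lambda q:-edge(ims,[q[0],q[1],P0[2]],r)) if fixz else (lambda q:-edge(ims,q,r))
                x0=np.array(P0)+[dx,dy,dz]; x0=x0[:2] if fixz else x0
                s=np.vstack([x0]+[x0+.004*e for e in np.eye(len(x0))])
                o=minimize(f,x0,method='Nelder-Mead',options=dict(initial_simplex=s,xatol=1e-5,fatol=1e-3))
                if best is None or o.fun<best.fun: best=o
    return np.round(best.x,4),-round(best.fun,1)
E
python3 - <<'E'
from fit import *
W={k:load(k) for k in ('w1','w2','w3')}
T=cv2.imread('pics/top0.png'),robot.camera_info('top')
S=cv2.imread('pics/scene0.png'),robot.camera_info('scene')
B=(.4174,.324,.08);L=(.4257,.2096,.014);Se=(.640,.217,.088)
for n,p,r in [('barrel shoulder',B,.029),('barrel lip',(*B[:2],.085),.024),('lid',L,.032),('seat',Se,.036),('spigot',(*Se[:2],.096),.021),('knob',(.622,.067,.18),.032)]:
    if n!='knob':
        print(n,'W',fit(list(W.values()),p,r))
        for k in W:
            if n[0]!='b' or k!='w1': print('   ',k,fit([W[k]],p,r,True))
    print('    top',fit([T],p,r,True),'scene',fit([S],p,r,True))
E
```

```text
barrel shoulder W (array([0.4225, 0.3334, 0.0799]), np.float64(57.6))
    w2 (array([0.4232, 0.3318]), np.float64(60.0))
    w3 (array([0.4225, 0.3334]), np.float64(53.5))
    top (array([0.4219, 0.3327]), np.float64(56.8)) scene (array([0.4188, 0.3368]), np.float64(51.7))
barrel lip W (array([0.4213, 0.3257, 0.0803]), np.float64(25.4))
    w2 (array([0.43  , 0.3262]), np.float64(20.0))
    w3 (array([0.4349, 0.3222]), np.float64(17.7))
    top (array([0.4035, 0.3068]), np.float64(35.1)) scene (array([0.4019, 0.3375]), np.float64(30.7))
lid W (array([0.425 , 0.2089, 0.0007]), np.float64(60.0))
    w1 (array([0.4257, 0.2096]), np.float64(60.0))
    w2 (array([0.4297, 0.2096]), np.float64(60.0))
    w3 (array([0.4257, 0.2096]), np.float64(60.0))
    top (array([0.4197, 0.2076]), np.float64(60.0)) scene (array([0.4246, 0.2095]), np.float64(53.4))
seat W (array([0.6444, 0.2151, 0.0932]), np.float64(53.1))
    w1 (array([0.6461, 0.2155]), np.float64(55.5))
    w2 (array([0.6458, 0.2148]), np.float64(49.6))
    w3 (array([0.6449, 0.2144]), np.float64(54.0))
    top (array([0.6456, 0.2184]), np.float64(51.9)) scene (array([0.6507, 0.2198]), np.float64(50.6))
spigot W (array([0.6453, 0.2152, 0.093 ]), np.float64(36.2))
    w1 (array([0.6438, 0.215 ]), np.float64(36.7))
    w2 (array([0.6448, 0.2153]), np.float64(37.7))
    w3 (array([0.6439, 0.216 ]), np.float64(32.9))
    top (array([0.6266, 0.261 ]), np.float64(40.1)) scene (array([0.6476, 0.2147]), np.float64(41.3))
    top (array([0.6448, 0.0681]), np.float64(58.8)) scene (array([0.6398, 0.0695]), np.float64(48.6))
```

```bash
sed -i 's/clip(A-B,-20,60)/clip(A-B,-30,160)/' fit.py; python3 - <<'E'
from fit import *
W={k:load(k) for k in ('w1','w2','w3')}
T=cv2.imread('pics/top0.png'),robot.camera_info('top')
S=cv2.imread('pics/scene0.png'),robot.camera_info('scene')
B=(.4224,.333,.077);L=(.4257,.2096,.014);Se=(.645,.215,.088)
R={}
for n,p,r in [('barrel shoulder',B,.029),('barrel flange',(*B[:2],.012),.035),('lid',L,.032),('seat',Se,.036)]:
    R[n]=fit(list(W.values()),p,r); print(n,'W',R[n])
    print('   fixz',fit(list(W.values()),p,r,True))
    for k in W:
        if n[0]!='b' or k!='w1': print('   ',k,fit([W[k]],p,r,True))
    print('    top',fit([T],p,r,True),'scene',fit([S],p,r,True))
    q=fit([W['w2'],W['w3'],T,S],p,r); print('    all',q)
    tiles=[]
    for (im,c) in list(W.values())+[T]:
        u=proj(c,R[n][0])[0];x,y=np.clip(u-30,0,[512-60,384-60]).astype(int)
        z=cv2.resize(im[y:y+60,x:x+60],None,fx=3.3,fy=3.3,interpolation=cv2.INTER_CUBIC)
        z=cv2.resize(z,(198,198)); draw(z,c,[*fit(list(W.values()),p,r,True)[0],p[2]],r,s=3.3,off=(x,y)); tiles.append(z)
    cv2.imwrite(f'pics/o_{n[:8].strip().replace(" ","_")}.png',np.hstack(tiles)); R[n]=np.hstack(tiles)
cv2.imwrite('pics/oall.png',cv2.resize(np.vstack(list(R.values())),(600,600)))
E
```

```text
barrel shoulder W (array([0.4228, 0.3334, 0.0764]), np.float64(127.7))
   fixz (array([0.4229, 0.3332]), np.float64(127.6))
    w2 (array([0.4229, 0.3331]), np.float64(145.7))
    w3 (array([0.4227, 0.3337]), np.float64(106.9))
    top (array([0.423 , 0.3358]), np.float64(113.0)) scene (array([0.4196, 0.3356]), np.float64(64.4))
    all (array([0.4226, 0.3338, 0.076 ]), np.float64(103.8))
barrel flange W (array([0.4233, 0.333 , 0.0131]), np.float64(106.0))
   fixz (array([0.4232, 0.3333]), np.float64(105.8))
    w2 (array([0.4237, 0.3327]), np.float64(95.4))
    w3 (array([0.4228, 0.3337]), np.float64(92.2))
    top (array([0.4317, 0.3481]), np.float64(113.2)) scene (array([0.4191, 0.3401]), np.float64(54.5))
    all (array([0.4225, 0.3338, 0.0065]), np.float64(81.8))
lid W (array([0.4267, 0.2088, 0.0097]), np.float64(127.1))
   fixz (array([0.4273, 0.2091]), np.float64(123.9))
    w1 (array([0.4268, 0.2087]), np.float64(138.5))
    w2 (array([0.428 , 0.2089]), np.float64(117.5))
    w3 (array([0.4271, 0.2097]), np.float64(122.5))
    top (array([0.4257, 0.2096]), np.float64(160.0)) scene (array([0.4227, 0.2136]), np.float64(114.5))
    all (array([0.4265, 0.2088, 0.0088]), np.float64(128.3))
seat W (array([0.6447, 0.2152, 0.0899]), np.float64(118.5))
   fixz (array([0.6454, 0.215 ]), np.float64(116.8))
    w1 (array([0.6456, 0.2152]), np.float64(124.6))
    w2 (array([0.6452, 0.2149]), np.float64(107.8))
    w3 (array([0.6455, 0.2149]), np.float64(119.3))
    top (array([0.6436, 0.2176]), np.float64(122.2)) scene (array([0.6458, 0.2171]), np.float64(87.7))
    all (array([0.6448, 0.2153, 0.0897]), np.float64(108.7))
```

View pics/oall.png

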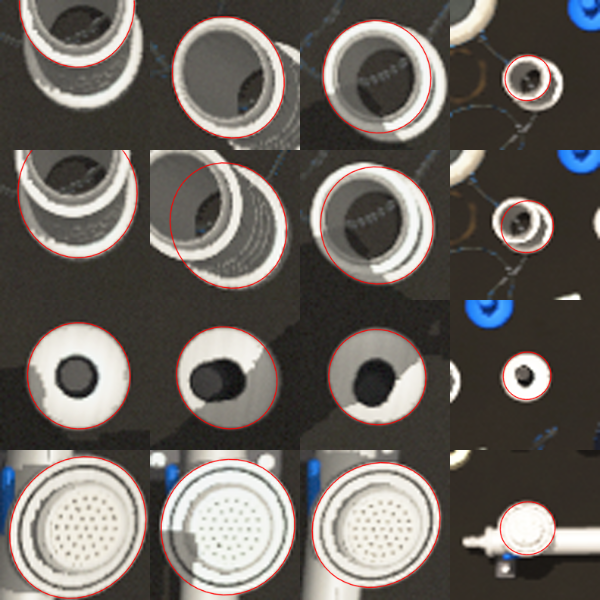

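Fits from two or three wrist views agree to about 0.5 mm. They give the barrel at (0.4229, 0.3333), shoulder at z 0.0764; the lid at (0.427, 0.209); and the seat at (0.6453, 0.215), z 0.090. The overlay circles sit on the edges. Next is the barrel grasp.

```bash
python3 - <<'E'
from h import *
robot.move_linear([.4229,.3333,.16],velocity=.25,frame=rot(0))
print(robot.move_linear([.4229,.3333,.049],velocity=.12,threshold=15))
s=robot.get_state();print(s['ee_pos'],s['force'],s['time'])
robot.gripper_to(.04); s=robot.get_state();print(s['opening'],s['ee_pos'],s['force'])
robot.move_linear([.4229,.3333,.205],velocity=.15); s=robot.get_state();print(s['opening'],s['ee_pos'],s['force'],s['time'])
shot('g1')
robot.move_linear([.6453,.215,.215],velocity=.25); s=robot.get_state();print(s['opening'],s['ee_pos'],s['force'],s['time'])
shot('g2')
E
```

```text
False
[0.42321623 0.33359654 0.04965926] [-0.1690274  -1.00992591 -0.56587748] 7.175
0.057292760621560634 [0.42294051 0.33331667 0.04905712] [-0.81070775 -0.55896137  2.32845217]
0.057050809967195346 [0.42261286 0.33295037 0.20419179] [ 0.2685449  -0.10342348 -2.61734291] 9.025
g1 9.075 [0.42258137 0.33302347 0.20415632]
0.05688873452194378 [0.64432323 0.2159462  0.21500034] [ 0.11012498  0.39169285 -2.07977527] 10.2333
g2 10.2833 [0.64426833 0.21607055 0.21515438]
```

View pics/g2.png

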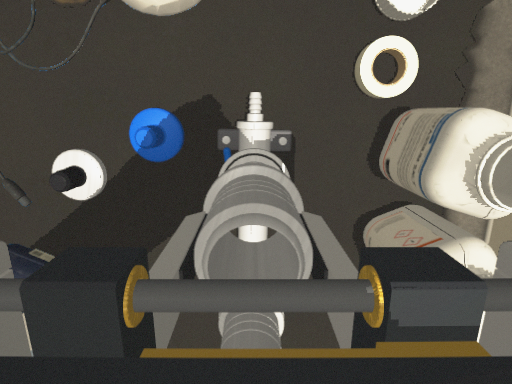

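The barrel is held upright between the pads, with its shoulder ring centred near (252,255). I'll compare the held barrel's apparent centre with the TCP to find the camera bias.

```bash
python3 - <<'E'
from fit import *
for k,p in (('g1',(.42258,.33302,.2042)),('g2',(.64427,.21607,.21515))):
    im,c=load(k)
    z0=p[2]-.049
    im2=im.copy(); im2[240:]=im[240:]
    for n,z,r in (('sh',.077,.029),('fl',.012,.035)):
        f=fit([(im,c)],(p[0],p[1],z0+z),r,True); print(k,n,f,'minus tcp',(f[0]-p[:2]).round(4))
        draw(im2,c,[*f[0],z0+z],r); draw(im2,c,[p[0],p[1],z0+z],r,(0,255,0))
    cv2.imwrite(f'pics/{k}o.png',cv2.resize(im2[100:340,130:380],None,fx=2.4,fy=2.4))
s=robot.get_state();print(s['ee_pos'],s['time'],s['tool_rot'].round(4))
E
```

```text
g1 sh (array([0.4231, 0.3324]), np.float64(50.4)) minus tcp [ 0.0005 -0.0006]
g1 fl (array([0.423 , 0.3332]), np.float64(46.6)) minus tcp [0.0004 0.0002]
g2 sh (array([0.6447, 0.2155]), np.float64(44.2)) minus tcp [ 0.0004 -0.0006]
g2 fl (array([0.6447, 0.2155]), np.float64(35.8)) minus tcp [ 0.0004 -0.0006]
[0.64426833 0.21607055 0.21515438] 10.2833 [[-1.8e-03  1.0e+00 -2.0e-04]
 [ 1.0e+00  1.8e-03  1.0e-04]
 [ 1.0e-04 -2.0e-04 -1.0e+00]]
```

View pics/g2o.png

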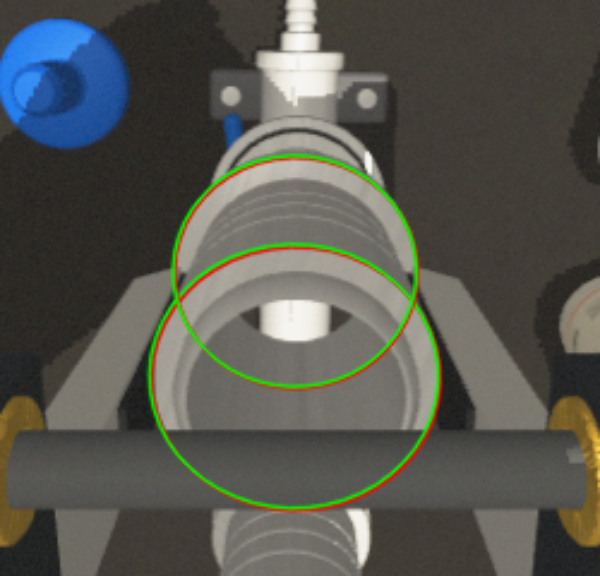

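Camera bias is under 1 mm, so I can lower it gently.

```bash
python3 - <<'E'
from h import *
X=[.6449,.2154]
robot.move_linear([*X,.155],velocity=.10); robot.pause(.2)
s=robot.get_state();print(s['ee_pos'],s['force'])
print(robot.move_linear([*X,.131],velocity=.02,threshold=8))
s=robot.get_state();print(s['ee_pos'],s['force'],s['moment'],s['time'])
shot('p1')
E
```

```text
[0.64516483 0.21548778 0.15561667] [ 0.60060775 -0.76224372 -1.72326892]
True
[0.64485997 0.21540618 0.13696067] [-1.08487902 -0.88415471  7.10632902] [-0.14047394  0.1802049  -0.02092857] 12.0917
p1 12.1417 [0.64486466 0.21539575 0.13695304]
```

View pics/p1.png

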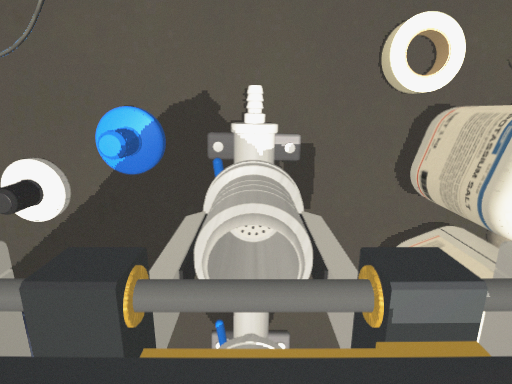

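Contact came at TCP 0.137, so the underside is at 0.088, the seat height; the bore shows the perforated disc at (252,230). I'll release, back off and check.

```bash
python3 - <<'E'
from fit import *
robot.gripper_to(.09)
robot.move_linear([.6449,.2154,.30],velocity=.2)
robot.move_linear([.60,.14,.34],velocity=.25); shot('c1')
robot.move_linear([.52,.15,.34],velocity=.25); shot('c2')
W=[load('c1'),load('c2')]
for z,r in ((.165,.029),(.1,.035)):
    f=fit(W,(.645,.2153,z),r); print(f)
im,c=W[0]; im=im.copy(); draw(im,c,[.645,.2153,.165],.029); draw(im,c,[.645,.2153,.1],.035)
cv2.imwrite('pics/c1o.png',cv2.resize(im[60:230,220:400],None,fx=3,fy=3))
f=fit(W,(.427,.209,.012),.032);print('lid',f, fit(W,(.427,.209,.014),.032,True))
E
```

```text
c1 14.3833 [0.59985128 0.1400887  0.33916544]
c2 14.9083 [0.52032822 0.15019294 0.33965474]
(array([0.6458, 0.2152, 0.1646]), np.float64(129.6))
(array([0.6549, 0.2163, 0.0989]), np.float64(61.5))
lid (array([0.4266, 0.2088, 0.0097]), np.float64(130.7)) (array([0.4279, 0.2088]), np.float64(129.5))
```

View pics/c1o.png

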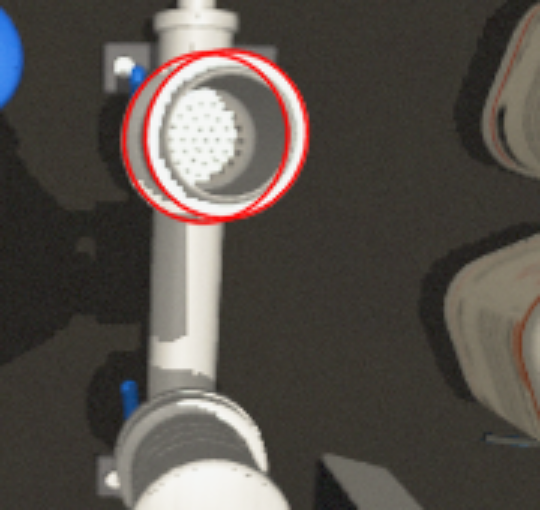

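The barrel stands flush: shoulder fitted at z 0.1646, expected 0.165, with its centre at (0.6458, 0.2152). Next, the lid.

```bash
python3 - <<'E'
from fit import *
robot.gripper_to(.06)
X=[.4272,.2089]
robot.move_linear([*X,.12],velocity=.25,frame=rot(0))
print(robot.move_linear([*X,.038],velocity=.1,threshold=12))
s=robot.get_state();print(s['ee_pos'],s['force'],s['time'])
robot.gripper_to(.01); s=robot.get_state();print(s['opening'],s['ee_pos'],s['force'])
robot.move_linear([*X,.275],velocity=.2)
robot.move_linear([.6455,.2153,.275],velocity=.25); robot.pause(.3); s=robot.get_state();print(s['opening'],s['ee_pos'],s['force'],s['time'])
shot('l1')
im,c=load('l1'); p=s['ee_pos']
f=fit([(im,c)],(p[0],p[1],p[2]-.038+.012),.032,True); print(f, f[0]-p[:2])
E
```

```text
False
[0.42746917 0.20909549 0.0384508 ] [0.03236255 0.04267572 0.29875514] 17.6583
0.023258339730384874 [0.42722922 0.20886267 0.03805949] [-1.10232908 -1.141296    2.91640592]
0.02336966599114773 [0.64525268 0.21515265 0.2753946 ] [-0.02035403 -0.60574377 -2.48030186] 20.975
l1 21.025 [0.64532919 0.21516172 0.27530698]
(array([0.6457, 0.2153]), np.float64(38.6)) [0.00044732 0.00014735]
```

View pics/l1.png

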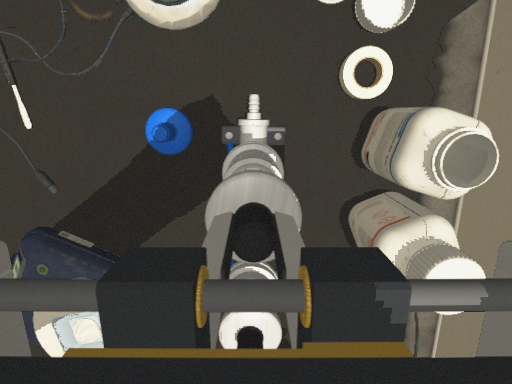

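The lid is level in the grip, with its disc around (253,215), and centred within 0.5 mm above the barrel. Lowering it now.

```bash
python3 - <<'E'
from fit import *
X=[.6454,.2153]
robot.move_linear([*X,.220],velocity=.10); robot.pause(.2)
s=robot.get_state();print(s['ee_pos'],s['force'])
print(robot.move_linear([*X,.197],velocity=.02,threshold=8))
s=robot.get_state();print(s['ee_pos'],s['force'],s['moment'],s['time'])
E
```

```text
[0.64562529 0.215418   0.2206574 ] [ 0.9828161   0.36221348 -2.03770972]
True
[0.64537023 0.21527628 0.20294527] [-1.42002233 -0.46373677  6.89099882] [-0.1742864   0.26909572  0.04762849] 22.75
```

```bash
python3 - <<'E'
from fit import *
robot.gripper_to(.06)
robot.move_linear([.6454,.2153,.36],velocity=.2)
robot.move_linear([.60,.13,.38],velocity=.25); shot('d1')
robot.move_linear([.50,.14,.38],velocity=.25); shot('d2')
W=[load('d1'),load('d2')]
print(fit(W,(.6455,.2153,.178),.032), fit(W,(.6455,.2153,.179),.032,True))
o=[]
for im,c in W:
    im=im.copy(); draw(im,c,[.6455,.2153,.179],.032)
    u=proj(c,[.645,.18,.15])[0].astype(int); o.append(cv2.resize(im[max(u[1]-75,0):max(u[1]-75,0)+150,u[0]-65:u[0]+65],(390,450)))
cv2.imwrite('pics/d.png',np.hstack(o))
a=robot.grab_frame('scene'); cv2.imwrite('pics/s1.png',cv2.resize(a[80:280,140:340,::-1],None,fx=3,fy=3,interpolation=cv2.INTER_CUBIC))
a=robot.grab_frame('top'); cv2.imwrite('pics/t1.png',a[:,:,::-1])
print(robot.get_state()['force'],robot.get_state()['time'])
E
```

```text
d1 25.0167 [0.59988278 0.13013987 0.37932606]
d2 25.6167 [0.50044202 0.1401735  0.37977215]
(array([0.6465, 0.2154, 0.1742]), np.float64(113.4)) (array([0.6448, 0.2151]), np.float64(108.5))
[-0.69168956 -1.0311298   0.29672442] 25.7167
```

View pics/d.png

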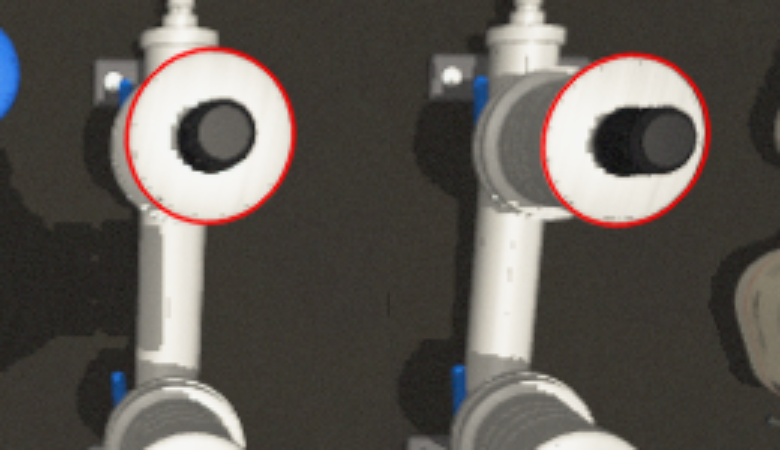

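View pics/s1.png

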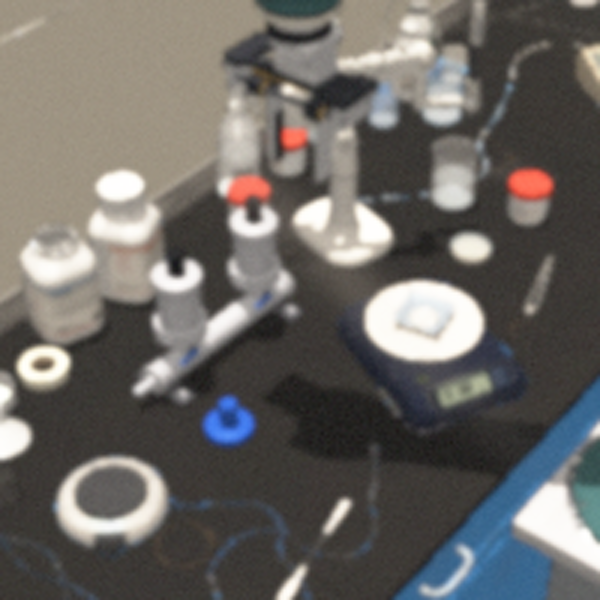

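View pics/t1.png

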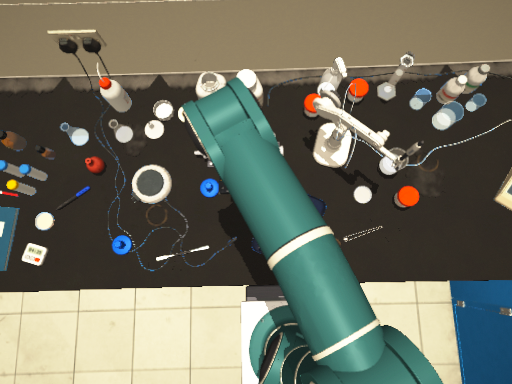

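Both stations now look alike in the scene view, and the lid is level and centred. The pot (407,197), dish (362,194) and beaker (392,162) have not moved. Handing in.

```bash
python3 -c "
from rig import robot
print(robot.sign_off())"
```

```text
the job is handed in; nothing more can be done
None
```

The filter holder is assembled on the empty station: the barrel is on the support disc, the lid is on the barrel, and both were lowered gently and let go. I handed the job in at about 26 s; no verdict was reported.

- **Barrel:** Contact came with the tool at z = 0.137, which puts its underside at 0.088, the station's flange height. In the camera fits after release, its shoulder was at z ≈ 0.165, as expected, and its centre was within 1 mm of the seat.
- **Lid:** Contact came at z = 0.203, which is fully home on the shoulder. It looks level and centred within about 1 mm of the barrel.
- **Disagreements:** With height left free, the lid-edge fit gave z = 0.174 for the disc's top edge, where 0.179 was expected. It read about 4 mm low in the same way on the bench, so I trusted the contact height. One fit of the barrel's lower flange, after placing, locked onto the wrong edges and came out about 1 cm off. I dismissed it because the drawn outline matched the picture.
- **Other things:** The beaker, dish and pot look unmoved in the last top view, and the robot was clear of everything.

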